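# Hold the check vial over the shielded detector

## Task

Get ready for a count: first press the lid of the small yellow source case down until it clicks fully shut, then take the red-capped vial out of the rack and carry it over the lead bricks to the upright detector. Finish while still holding the vial there, upright and still, centred over the detector's round black window with about 1 cm of air between the vial's base and the window. Never touch the detector or its bricks, and leave the two other vials and the jar where they stand.

Things in the scene. Friction and masses are not known exactly. Their poses are not given: they have to be found in the camera images.
- lid_press (a point): point on top of the small yellow source case's lid (black patch), on its middle line, 65 mm from the hinge axis towards the free front edge; a good place to press; 41.5 mm above the desk when shut. x points to the hinge along the lid, z out of its top. The case is fixed, 110 mm front to back, 100 mm wide, 42 mm high when shut
- lid_hinge (a point): middle of the lid's hinge axis, 29 mm above the desk, at the case's back edge (the side away from the robot); x and y turn with the case, y is the hinge axis
- lid (a joint): opening angle of the case's lid, rad: 0 fully shut, grows as it opens upward. Stiff hinge: it stays where it is left (0.4 to 0.8 at the start; 1 to 2 N at the press point moves it). From 0.1 rad on a sprung catch at the front edge resists (up to about 8 N at the press point, at 0.08 rad); below 0.04 rad it snaps in and holds the lid shut
- red_vial: the amber vial with a red cap, 24 mm in diameter, 55 mm high, about 20 g; origin at the centre of its base, z up along it. The straight body reaches 44 mm up from the base. It stands in one of three holes of a rack
- yellow_vial: yellow vial with white cap, same size, in the same rack; leave alone
- white_vial: whitish vial with white cap, same size, in the same rack; leave alone
- rack: light wooden block fixed to the desk, 46 (x) x 150 (y) x 20 mm high, origin at the centre of its underside. Three blind 27 mm holes at y = -48, 0, +48 mm, floors 8 mm above the desk, so a vial stands 43 mm out of the block. Which vial is where varies. Grip a vial with the fingers in front of and behind the block (along its x), where there is room
- window (a point): centre of the detector's flat top window (black disc 48 mm wide in a steel rim 64 mm wide), 60 mm above the desk; z up. An L of dark lead bricks 80 mm high stands round it: on its y+ side 66 to 90 mm from the centre, on its x+ side 70 to 94 mm; the other sides are open. All fixed
- jar: white plastic jar with blue screw cap, 59 mm in diameter, 70 mm high, origin at the centre of its base; a bystander in front of the case

How it is judged:
On the way, in this order (a step that is already met when the one before it is completed fails the run):
1. the case's lid is fully shut, past its catch, while the red-capped vial still stands in the rack (value of joint lid below 0.03 rad and height (world z) of red_vial below 0.02 m), for 0.2 s.
2. the red-capped vial is held clear above the rack (z of red_vial in the frame of rack above 0.035 m and contact force between the fingers and red_vial above 0.5 N), for 0.1 s.
At the end, for the whole second after the job is handed in: Lid shut (under 0.03 rad); red-capped vial held in the fingers, still (under 20 mm/s), upright within 8 degrees, its base within 8 mm of the window's centre and 4 to 17 mm above it, not touching the detector; the other vials and the jar upright, within 20 mm of where they stood (value of joint lid below 0.03 rad and horizontal distance between red_vial and window below 0.008 m and z of red_vial in the frame of window between 0.004 and 0.017 m and angle between red_vial's own z axis and vertical below 0.14 rad and linear speed of red_vial below 0.02 m/s and contact force between the fingers and red_vial above 0.5 N and contact force between red_vial and detector below 0.05 N and distance of each of yellow_vial, white_vial, jar from where it was at the start of the episode below 0.02 m and angle between each of yellow_vial, white_vial, jar's own z axis and vertical below 0.2 rad); the arm keeps its last pose, push and grip.
It fails at once if the detector or its bricks are touched (contact force between anything else and detector above 0.3 N).
It fails at once if another vial or the jar is knocked over or carried off (distance of any of yellow_vial, white_vial, jar from where it was at the start of the episode above 0.03 m or angle between any of yellow_vial, white_vial, jar's own z axis and vertical above 0.4 rad).
It also fails if it takes over 58 s, if anything falls off the work surface, if the arm or the gripper's body presses on something with over 40 N, if the wrist force passes 120 N, or if a joint passes its speed limit or range.

## Robot

A 6-joint arm with a two-finger parallel gripper is mounted at the origin on a cart in front of the work surface, level with it; the furniture and walls round the work are solid. World frame = base frame: x ahead of the robot, y to its left, z up, the work surface at z = 0. Lengths are in m, angles in rad, forces in N, time in s.
With the tool pointing down it reaches from about 0.375 to 0.9 m from the base axis. Payload 3.1 kg.
Tool frame: the origin (TCP) lies midway between the tips of the shut fingers; the grasp point (between the pads) lies robot.grip_depth behind it (robot.grip_depth is the distance from the TCP to the grasp point, in m); z points along the fingers, y is the line along which they close (so a half turn about z gives the same grasp; the last joint's range is limited). The gripper opens to 87 mm and grips with 3 to 60 N. Pads are 19 mm wide; open, the fingers measure 117 mm over their backs; the gripper's body (75 mm by 190 mm) begins 51 mm behind the grasp point.
Start: joints at [-0.178, 0.527, 1.433, -0, 1.181, -0.178], TCP at [0.625, 0, 0.223] pointing down, gripper open.
Joint ranges: [-3.08, 3.08], [-0.75, 2.2], [0.22, 2.44], [-1.43, 4.57], [0, 2.65], [-2.85, 2.85]. Speed limits (rad/s): [2.79, 2.79, 3.14, 3.14, 3.14, 3.14].

## Interface

Orientations are given as a unit quaternion [x, y, z, w].
In Python, from rig import robot, camrig, sensors gives the robot as it stands (robot), with the cameras (camrig) and the readings (sensors).
- The arm moves only by the tool step_hand, called after ">>>" as a command line: name --argument value ..., lists and objects as JSON in quotes. Schema: {"type":"object","properties":{"deltas":{"type":"array","items":{"type":"object","properties":{"xyz":{"type":"array","items":{"type":"number"},"minItems":3,"maxItems":3},"yaw":{"type":"number"}},"additionalProperties":false},"minItems":1,"maxItems":20},"finger_gap":{"type":"number"},"grip_force":{"type":"number"},"only":{"type":"string"},"quiet":{"type":"boolean"},"lines":{"type":"string"}},"required":["deltas"],"additionalProperties":false}. deltas is a list of rows, 1 to 20 of them, each an object with the fields xyz (a list: dx, dy, dz in m), yaw (a turn about the tool's z in rad); a field left out counts as zero; each row shifts and turns the commanded pose from where the row before left it, along the tool's axes as they then stand; what a row does not reach is not made up. A row lasts 1/12 s, in which the tool goes at most 0.0417 m and 0.125 rad, less where a joint would pass 70% of its speed; a pose out of reach is approached as far as the arm can. finger_gap is the finger opening in m, set as the call begins (left out keeps the last). The fingers move at their own pace and stop on an object; grip_force is the grip in N (left out, the last holds). Time passes only in rows, so rows that do not move let the fingers close. The tool returns the time, the measured TCP pose, the force, the opening and the grip force at its end. only (a regular expression) keeps the lines of the reply that match it, lines (a string "A,B") keeps lines A to B, and quiet returns only ok. Input that does not fit is refused with a message, and nothing moves.
- sensors.get_obs(): the state, without advancing time (a new reading comes with each control period).
- camrig.camera(name): name is "scene" or "side" or "wrist"; returns a dict with "img" (400x640x3 uint8, red, green, blue), "fx", "fy", "cx", "cy" (pixels), "xyz" and "attitude" of the camera in the world. Camera axes: x right, y down, z forward; pixel columns grow to the right and rows downward; lengths in m; the calibration is good to about 2 mm. A picture is of the moment at which its call begins. There is no depth.
- robot.hand_in(): hands the job in; it is judged then, once.
The state is a dict: "time": time; "q": joint angles; "joint_velocities": joint speeds; "joint_torque": joint torques, N m; "position": TCP position; "tool_rot": TCP orientation; "ft_force": force on the tool from outside, world axes, zero at the start; "moment": the same for the moment, N m; "grip_width": finger opening in m; "grip_force": force on a finger pad.
Only numpy, scipy, OpenCV 4.12 (cv2) and the standard library are available. Lean on these libraries where they do the work, as an engineer would, in place of code of your own. Each camera call takes 0.05 s, during which the arm holds its last target. There are 200 camera calls.

## Working session

There is one attempt and no reset: what is moved stays moved. The work goes in short steps, Python scripts to look and compute and a tool call to move; the robot and the scene stay as the last step left them, time stands still between calls to the robot, and variables do not carry over. Pictures are saved under pics/ and viewed, at most 10 in all, crops included, and the job is handed in when it is done.

```bash
ls; mkdir -p pics
```

Create h.py:
```python
import numpy as np, cv2
from scipy.spatial.transform import Rotation as R
from rig import robot, camrig, sensors
def shot(n,f=None):
    c=camrig.camera(n)
    if f: cv2.imwrite('pics/'+f,c['img'][:,:,::-1])
    return c
def rot(c):
    a=np.array(c['attitude']); return R.from_quat(a).as_matrix() if a.size==4 else a.reshape(3,3)
def ray(c,u,v):
    d=rot(c)@np.array([(u-c['cx'])/c['fx'],(v-c['cy'])/c['fy'],1]); return np.array(c['xyz']),d/np.linalg.norm(d)
def onz(c,u,v,z):
    o,d=ray(c,u,v); return o+d*(z-o[2])/d[2]
def proj(c,p):
    q=rot(c).T@(np.array(p)-c['xyz']); return c['fx']*q[0]/q[2]+c['cx'],c['fy']*q[1]/q[2]+c['cy']
```

Run:
```python
from h import *
o=sensors.get_obs(); print(o, robot.grip_depth)
for n in('scene','side','wrist'):
    c=shot(n,n+'0.png'); print(n,c['xyz'],c['attitude'],c['fx'],c['cx'],c['cy'])
```

```text
pics
rig.py
{'time': 0.0, 'q': array([-1.78488054e-01,  5.28487093e-01,  1.43392871e+00,  3.09927190e-06,
        1.18139469e+00, -1.78523608e-01]), 'joint_velocities': array([ 0.00218141,  0.00037827, -0.00051406, -0.00234266, -0.00225465,
        0.00072756]), 'joint_torque': array([-5.45745443e-04, -4.40045428e+01, -1.76593530e+01,  6.32597599e-02,
        5.83207863e-02, -1.53719384e-04]), 'position': array([6.24251159e-01, 1.72916626e-04, 2.21550390e-01]), 'tool_rot': array([ 7.07094193e-01,  7.07118499e-01, -6.31260650e-04, -9.11712914e-04]), 'ft_force': array([-0.88490497,  0.67506696,  0.0814727 ]), 'moment': array([ 0.00791525, -0.0464453 , -0.01047926]), 'grip_force': 0.0, 'grip_width': 0.08684742899496121} 0.0187
scene [-0.3518232  -0.48910547  0.50193428] [ 0.71495969 -0.4453029   0.27208619 -0.46530321] 510.2147531179829 318.8760727728397 199.9557035447617
side [ 0.50480346 -0.75055178  0.56484515] [ 8.90375000e-01  5.98108052e-04 -1.74051506e-03 -4.55224089e-01] 370.6130700085937 322.0298214104231 200.8180872269196
wrist [0.62532073 0.07090688 0.38392316] [ 9.91396332e-01 -9.06644743e-05 -9.65446472e-04  1.30890692e-01] 337.9489715111575 320.0888401032541 207.21650046581
```

View pics/scene0.png

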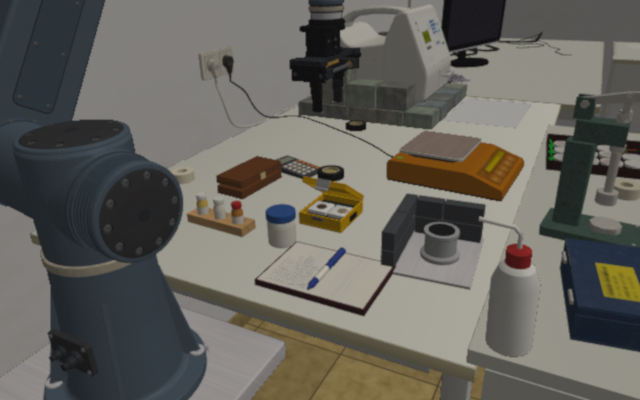

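View pics/side0.png

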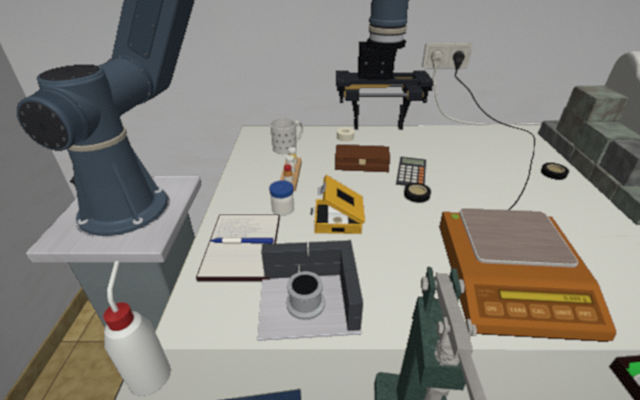

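View pics/wrist0.png

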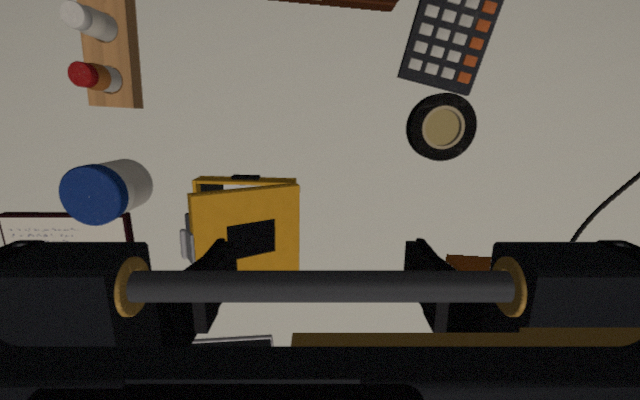

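The views show the rack upper left in wrist view (red cap at ~(83,75), white next to it; yellow farther in +y), the jar at (95,190), and the open case at (245,230) with its latch on the robot side. The detector's black disc is at ~(304,285) in side view, with bricks on its +y and +x sides.

Create m.py:
```python
from h import *
def blobs(img,lo,hi,mn=30):
    h=cv2.cvtColor(img,cv2.COLOR_RGB2HSV); m=cv2.inRange(h,lo,hi)
    n,l,s,ce=cv2.connectedComponentsWithStats(m); return [(s[i].tolist(),ce[i].round(1).tolist()) for i in range(1,n) if s[i,4]>mn]
```

Run:
```python
from m import *
for n in('scene','side','wrist'):
    im=cv2.imread(f'pics/{n}0.png')[:,:,::-1].copy()
    print(n,'red',blobs(im,(0,170,60),(6,255,255)),blobs(im,(172,150,60),(180,255,255)))
    print(' yel',blobs(im,(20,180,70),(28,255,255),80))
    print(' blue',blobs(im,(105,150,50),(125,255,255)))
im=cv2.imread('pics/side0.png')[260:320,270:340]; cv2.imwrite('pics/a.png',cv2.resize(im,None,fx=5,fy=5))
a=cv2.imread('pics/scene0.png')[160:280,180:500]; a=cv2.resize(a,(800,300),interpolation=2)
b=cv2.imread('pics/side0.png')[130:330,255:375]; b=cv2.resize(b,(180,300),interpolation=2)
w=cv2.resize(cv2.imread('pics/wrist0.png')[160:280,150:320],(425,300),interpolation=2)
p=np.zeros((600,800,3),np.uint8);p[:300]=a;p[300:,:180]=b;p[300:,200:625]=w
cv2.imwrite('pics/crop.png',p)
```

```text
scene red [([233, 202, 7, 7, 45], [236.1, 205.0]), ([506, 245, 25, 23, 405], [518.6, 256.2])] []
 yel [([484, 151, 21, 21, 188], [494.1, 161.0]), ([303, 177, 13, 10, 82], [309.4, 180.7]), ([300, 181, 63, 51, 1242], [335.1, 207.2]), ([596, 264, 44, 37, 1157], [618.9, 281.8])]
 blue [([267, 206, 27, 17, 381], [280.2, 213.9]), ([328, 249, 16, 18, 85], [335.7, 257.5]), ([309, 279, 8, 9, 37], [312.9, 282.7])]
side red [([104, 303, 29, 27, 448], [118.4, 316.7])] []
 yel [([316, 176, 48, 57, 1262], [341.1, 207.5]), ([500, 290, 92, 14, 780], [545.3, 296.4])]
 blue [([270, 182, 22, 15, 270], [281.0, 189.1]), ([242, 239, 30, 4, 98], [257.6, 240.2])]
wrist red [([68, 62, 31, 25, 484], [82.0, 74.3])] []
 yel [([188, 176, 111, 95, 5240], [247.6, 219.2])]
 blue [([60, 166, 68, 59, 2596], [91.2, 194.9])]
```

View pics/crop.png

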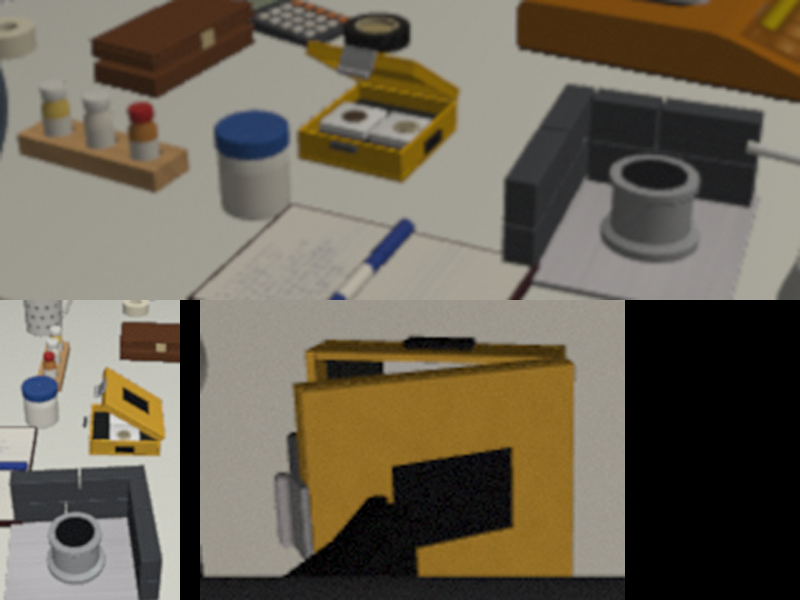

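Run:
```python
from m import *
S,D,W=[camrig.camera(n) for n in('scene','side','wrist')]
P=lambda *a:print(*[np.round(x,4) if not isinstance(x,str) else x for x in a])
def tri(l):
    A=0;b=0
    for c,u,v in l:
        o,d=ray(c,u,v);M=np.eye(3)-np.outer(d,d);A=A+M;b=b+M@o
    return np.linalg.solve(A,b)
# black disc
for n,c,(x0,x1,y0,y1) in(('scene',S,(424,460,222,240)),('side',D,(288,322,272,298))):
    g=cv2.cvtColor(c['img'],cv2.COLOR_RGB2GRAY); m=np.zeros_like(g); m[y0:y1,x0:x1]=(g[y0:y1,x0:x1]<45)*255
    k,l,s,ce=cv2.connectedComponentsWithStats(m); i=1+s[1:,4].argmax(); P(n,s[i],ce[i],onz(c,*ce[i],.06))
    if n=='scene':a=(c,*ce[i])
    else: P('win tri',tri([a,(c,*ce[i])]))
A,B,C=[onz(S,*p,0) for p in((300,223.2),(340.8,231.6),(362.8,208))]
P('case base',A,B,C,np.linalg.norm(A-B),np.linalg.norm(B-C))
a,b=onz(W,192.8,178.8,.029),onz(W,296,178,.029);P('wrist base edge',a,b,np.linalg.norm(a-b))
P('red: wrist z.063',onz(W,82,74.3,.060),'scene',onz(S,236.1,205,.06),'tri',tri([(W,82,74.3),(S,236.1,205)]))
P('jar',onz(W,91.2,194.9,.065),onz(S,280.2,213.9,.065),onz(D,281,189.1,.06))
# rack right edge in wrist (z .02): lower right corner and upper
P('rack',onz(W,142,107,.02),onz(W,134,0,.02),onz(W,89,105,.02))
P('wcap',onz(W,75,14,.06))
# scene rack corners bottom near edge
P('rack scene',[onz(S,180+u/2.5,160+v/2.5,z) for u,v,z in((152,188,0),(20,151,0),(187,152,.02),(155,167,.02),(20,131,.02))])
# lid corners front edge in wrist/scene
P('lid fl',tri([(W,150+96/2.5,160+83/2.5),(S,180+309/2.5,160+43/2.5)]))
P('lid br',tri([(D,255+162/1.5,130+133/1.5),(S,180+458/2.5,160+90/2.5)]))
```

```text
scene [429 224  25  11 206] [441.3689 229.3544] [ 0.4729 -0.3043  0.06  ]
side [293 275  24  19 357] [304.3782 284.3249] [ 0.471  -0.3045  0.06  ]
win tri [ 0.4711 -0.3049  0.0608]
case base [0.4886 0.0006 0.    ] [ 0.4904 -0.0948  0.    ] [ 0.6126 -0.0929  0.    ] 0.0954 0.1222
wrist base edge [0.4895 0.0067 0.029 ] [0.5995 0.0075 0.029 ] 0.1099
red: wrist z.063 [0.4111 0.1075 0.06  ] scene [0.4051 0.1008 0.06  ] tri [0.4102 0.1065 0.0572]
jar [ 0.4032 -0.0026  0.065 ] [ 0.3983 -0.0086  0.065 ] [ 0.4017 -0.0028  0.06  ]
rack [0.4409 0.0803 0.02  ] [0.4468 0.1787 0.02  ] [0.3864 0.0823 0.02  ]
wcap [0.414  0.1561 0.06  ]
rack scene [[0.3913 0.0861 0.    ]
 [0.399  0.2317 0.    ]
 [0.4258 0.0727 0.02  ]
 [0.3923 0.0816 0.02  ]
 [0.3993 0.2286 0.02  ]]
lid fl [0.5119 0.0037 0.097 ]
lid br [ 0.5935 -0.0997  0.0417]
```

The case is aligned with the world axes (hinge x≈0.600, y≈-0.043, lid ≈0.54 rad), and its 110 mm length checks out. Press point: (0.535,-0.043). Next I shut the fingers, move above it and go down.

>>> step_hand --deltas '[{"xyz":[-0.014, -0.03, 0]}, {"xyz":[-0.014, -0.03, 0]}, {"xyz":[-0.015, -0.03, 0]}, {"xyz":[0, 0, 0.035]}, {"xyz":[0, 0, 0.035]}, {"xyz":[0, 0, 0.033]}, {}, {}]' --finger_gap 0 --grip_force 20

```text
time: 0.97
position: [0.5338, -0.0427, 0.1185]
tool_rot: [0.707, 0.707, -0.001, -0.002]
ft_force: [0.2, -0.0, 0.4]
grip_width: 0.0415
grip_force: 0.0
```

>>> step_hand --deltas '[{}, {}, {}, {}, {}, {}, {}, {}, {}, {"xyz":[0, 0, 0.01]}, {"xyz":[0, 0, 0.01]}, {"xyz":[0, 0, 0.01]}, {"xyz":[0, 0, 0.01]}, {"xyz":[0, 0, 0.01]}, {"xyz":[0, 0, 0.01]}, {}]'

```text
time: 2.3
position: [0.5335, -0.0426, 0.0571]
tool_rot: [0.707, 0.707, -0.001, -0.002]
ft_force: [-0.3, -0.5, 0.4]
grip_width: 0.0004
grip_force: 0.0
```

>>> step_hand --deltas '[{"xyz":[0, 0, 0.005]}, {"xyz":[0, 0, 0.005]}, {"xyz":[0, 0, 0.004]}, {"xyz":[0, 0, 0.003]}, {"xyz":[0, 0, 0.001]}, {}, {}]'

```text
time: 2.88
position: [0.5342, -0.0428, 0.0418]
tool_rot: [0.707, 0.707, -0.0, -0.001]
ft_force: [-1.8, 0.3, 4.6]
grip_width: 0.0006
grip_force: 2.4
```

>>> step_hand --deltas '[{"xyz":[0, 0, 0.002]}, {"xyz":[0, 0, 0.002]}, {"xyz":[0, 0, 0.001]}, {}, {}, {}]'

```text
time: 3.38
position: [0.5342, -0.0428, 0.0412]
tool_rot: [0.707, 0.707, -0.0, 0.0]
ft_force: [-8.9, 0.5, 38.8]
grip_width: 0.0007
grip_force: 19.1
```

Pressed fully with 39 N at z=0.041, so the lid is shut. I'll retract, open the fingers and look at the rack from above.

>>> step_hand --deltas '[{"xyz":[0, 0, -0.02]}, {"xyz":[0, 0, -0.04]}, {"xyz":[0, 0, -0.04]}, {"xyz":[0, 0, -0.04]}, {"xyz":[0, 0, -0.04]}, {"xyz":[0.02, -0.03, 0]}, {"xyz":[0.02, -0.03, 0]}, {"xyz":[0.02, -0.03, 0]}, {"xyz":[0.03, -0.03, 0]}, {}, {}, {}, {}]' --finger_gap 0.087 --grip_force 8

```text
time: 4.47
position: [0.4174, 0.0459, 0.2169]
tool_rot: [0.707, 0.707, 0.001, 0.001]
ft_force: [-0.4, -0.3, -0.1]
grip_width: 0.0793
grip_force: 0.0
```

Run:
```python
from m import *
c=shot('wrist','w1.png'); print(sensors.get_obs()['position'],c['xyz'])
print(blobs(c['img'],(0,150,50),(6,255,255)))
c=shot('side','s1.png');a=cv2.resize(c['img'][150:250,260:400],(700,500),interpolation=2)
cv2.imwrite('pics/s1c.png',a[:,:,::-1])
```

```text
[0.41727648 0.04572876 0.21672419] [0.4176926  0.11673349 0.37905669]
[([300, 115, 23, 24, 416], [310.9, 126.3])]
```

View pics/w1.png

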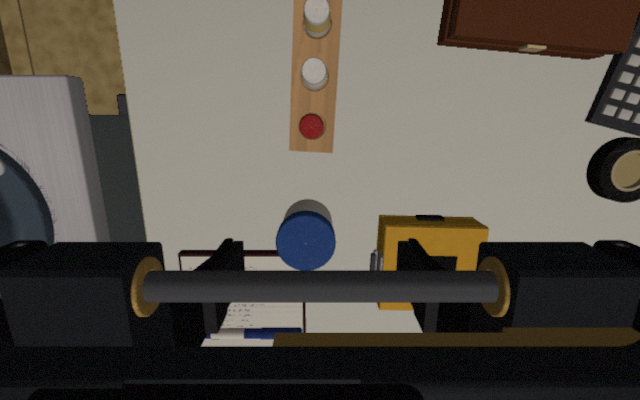

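View pics/s1c.png

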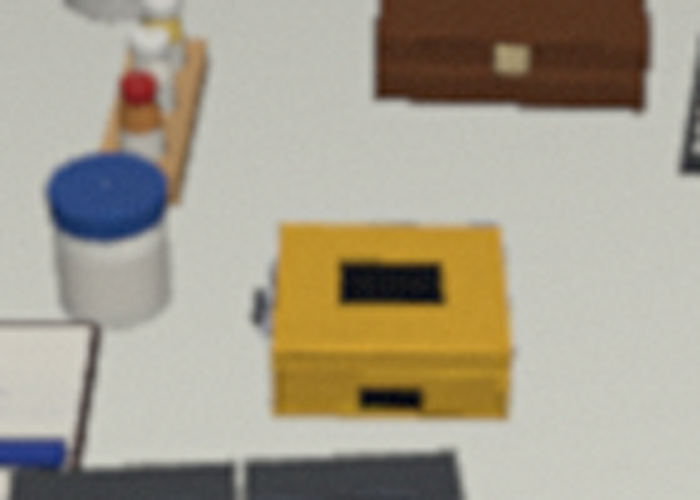

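The lid is shut. The wrist view has the red cap at (311,126), with the rack running nearly vertical in the image from (312,152) upward.

Run:
```python
from m import *
c=camrig.camera('wrist'); o=sensors.get_obs(); print(o['position'],o['grip_width'],R.from_quat(o['tool_rot']).as_matrix().round(3).tolist())
print('red',onz(c,310.9,126.3,.062),'w',onz(c,314.5,73,.062),'y',onz(c,317,14,.062))
print('rack corners z.02',onz(c,290,151,.02),onz(c,333,153,.02),'edges',onz(c,296,30,.02),onz(c,338,30,.02))
print('jar',onz(c,306,241,.07))
```

```text
[0.41674055 0.04576883 0.21648593] 0.08514810491678637 [[0.001, 1.0, 0.001], [1.0, -0.001, -0.0], [-0.0, 0.001, -1.0]]
red [0.40959989 0.10767566 0.062     ] w [0.41314739 0.15314687 0.062     ] y [0.41552051 0.19957924 0.062     ]
rack corners z.02 [0.38633412 0.08124332 0.02      ] [0.43160133 0.07907929 0.02      ] edges [0.39496408 0.19677405 0.02      ] [0.43542792 0.19672479 0.02      ]
jar [ 0.40410471 -0.00060812  0.07      ]
```

>>> step_hand --deltas '[{"xyz":[0.03, -0.003, 0], "yaw":0.055}, {"xyz":[0.031, -0.003, 0]}, {"xyz":[0, 0, 0.04]}, {"xyz":[0, 0, 0.04]}, {"xyz":[0, 0, 0.03]}, {}, {}, {}]' --finger_gap 0.087

```text
time: 5.28
position: [0.4125, 0.1073, 0.1073]
tool_rot: [0.727, 0.687, 0.001, 0.001]
ft_force: [-0.1, 0.1, 0.6]
grip_width: 0.0871
grip_force: 0.0
```

Run:
```python
from m import *
o=sensors.get_obs(); M=R.from_quat(o['tool_rot']).as_matrix(); p=o['position']
print(p,M.round(3).tolist(), M.T@(np.array([.4098,.1073,.026])-p), o['grip_width'])
```

```text
[0.41252949 0.10732834 0.10734807] [[0.056, 0.998, 0.002], [0.998, -0.056, 0.0], [0.0, 0.002, -1.0]] [-0.00018815 -0.0028567   0.08134349] 0.08705120806820776
```

>>> step_hand --deltas '[{"xyz":[0, -0.003, 0.03]}, {"xyz":[0, 0, 0.03]}, {"xyz":[0, 0, 0.015]}, {"xyz":[0, 0, 0.006]}, {}, {}, {}, {}, {}, {}, {}, {}]' --finger_gap 0.035

```text
time: 6.28
position: [0.4083, 0.1078, 0.0257]
tool_rot: [0.726, 0.687, 0.0, 0.0]
ft_force: [-0.4, -1.2, -0.1]
grip_width: 0.0355
grip_force: 0.0
```

>>> step_hand --deltas '[{}, {}, {}, {}, {}, {}, {}, {}, {}, {}]' --finger_gap 0.0 --grip_force 10

```text
time: 7.12
position: [0.4082, 0.1078, 0.0255]
tool_rot: [0.726, 0.687, -0.0, -0.0]
ft_force: [-0.3, -0.4, 0.1]
grip_width: 0.0241
grip_force: 10.0
```

Held: 24.1 mm at 10 N. I lift it and check the grasp.

>>> step_hand --deltas '[{"xyz":[0, 0, -0.01]}, {"xyz":[0, 0, -0.02]}, {"xyz":[0, 0, -0.03]}, {"xyz":[0, 0, -0.03]}, {"xyz":[0, 0, -0.03]}, {"xyz":[0, 0, -0.02]}, {}, {}]'

```text
time: 7.78
position: [0.4088, 0.1078, 0.1664]
tool_rot: [0.726, 0.687, 0.001, 0.001]
ft_force: [-0.9, 0.3, -1.1]
grip_width: 0.0242
grip_force: 10.0
```

Run:
```python
from m import *
o=sensors.get_obs(); M=R.from_quat(o['tool_rot']).as_matrix(); p=o['position']
print(p, M.T@(np.array([.471,-.3046,p[2]])-p), o['grip_width'],o['grip_force'])
```

```text
[0.40877192 0.10780313 0.16642565] [-4.08370012e-01  8.47500103e-02  2.04743358e-04] 0.02420873649008798 9.999237357988022
```

>>> step_hand --deltas '[{"xyz":[-0.01, 0.002, 0]}, {"xyz":[-0.02, 0.004, 0]}, {"xyz":[-0.03, 0.007, 0]}, {"xyz":[-0.03, 0.006, 0]}, {"xyz":[-0.03, 0.006, 0]}, {"xyz":[-0.03, 0.006, 0]}, {"xyz":[-0.03, 0.006, 0]}, {"xyz":[-0.03, 0.006, 0]}, {"xyz":[-0.03, 0.006, 0]}, {"xyz":[-0.03, 0.006, 0]}, {"xyz":[-0.03, 0.006, 0]}, {"xyz":[-0.03, 0.006, 0]}, {"xyz":[-0.03, 0.006, 0]}, {"xyz":[-0.025, 0.006, 0]}, {"xyz":[-0.015, 0.004, 0]}, {"xyz":[-0.008, 0.002, 0]}, {}, {}, {}, {}]'

```text
time: 9.45
position: [0.4701, -0.3026, 0.1651]
tool_rot: [0.726, 0.688, 0.0, -0.001]
ft_force: [-0.2, -0.2, -0.1]
grip_width: 0.0241
grip_force: 10.0
```

Run:
```python
from m import *
o=sensors.get_obs(); M=R.from_quat(o['tool_rot']).as_matrix(); p=o['position']
print(p, M.round(3).tolist(),M.T@(np.array([.471,-.3046,p[2]])-p), o['grip_width'],o['grip_force'],o['time'])
S=shot('scene');D=shot('side')
a=cv2.resize(S['img'][130:270,370:510],(400,400),interpolation=2);b=cv2.resize(D['img'][190:330,235:375],(400,400),interpolation=2)
cv2.imwrite('pics/det.png',np.hstack([a,b])[:,:,::-1])
for c in(S,D):print(blobs(c['img'],(0,150,50),(6,255,255)),'expected base px',proj(c,[p[0],p[1],p[2]-.0175]),'cap',proj(c,[p[0],p[1],p[2]+.032]))
```

```text
[ 0.47008031 -0.30261956  0.1651146 ] [[0.054, 0.999, -0.001], [0.999, -0.054, 0.002], [0.001, -0.001, -1.0]] [-1.92806185e-03  1.02494344e-03 -4.33343817e-06] 0.024058674383818587 9.999391647870652 9.45
[([506, 244, 26, 24, 440], [518.7, 255.9])] expected base px (np.float64(443.75439961824213), np.float64(185.35281806180672)) cap (np.float64(446.00317203109955), np.float64(158.56183842266108))
[([294, 219, 14, 12, 126], [300.4, 224.5]), ([104, 303, 29, 27, 493], [118.3, 316.6])] expected base px (np.float64(302.22239756743545), np.float64(247.15530701762023)) cap (np.float64(301.1490908511154), np.float64(223.7721713530065))
```

View pics/det.png

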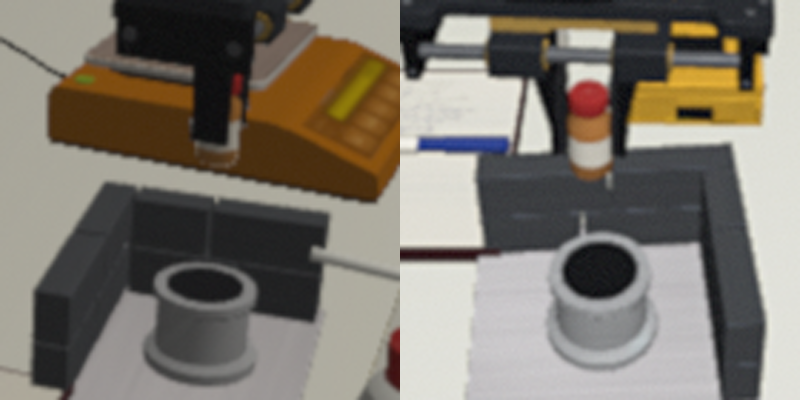

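The vial hangs upright, its base at about (302,250) in side view and (445,187) in scene view, above the detector. I lower it.

>>> step_hand --deltas '[{"xyz":[-0.001, 0.001, 0.015]}, {"xyz":[-0.001, 0, 0.02]}, {"xyz":[0, 0, 0.02]}, {"xyz":[0, 0, 0.012]}, {"xyz":[0, 0, 0.005]}, {}, {}, {}]'

```text
time: 10.22
position: [0.4722, -0.3067, 0.0946]
tool_rot: [0.726, 0.688, 0.0, 0.001]
ft_force: [0.1, 0.3, -0.9]
grip_width: 0.0239
grip_force: 10.0
```

Run:
```python
from m import *
o=sensors.get_obs(); p=o['position'];print(p,o['grip_force'])
S=shot('scene');D=shot('side')
a=cv2.resize(S['img'][180:250,405:475],(400,400),interpolation=2);b=cv2.resize(D['img'][235:305,270:340],(400,400),interpolation=2)
cv2.imwrite('pics/det2.png',np.hstack([a,b])[:,:,::-1])
for c in(S,D):print('base px',proj(c,[p[0],p[1],p[2]-.0175]),'front rim',proj(c,[p[0]-(.0085 if c is S else 0),p[1]-(.0085 if c is S else .012),p[2]-.0175]),'win',proj(c,[.471,-.3046,.06]))
```

```text
[ 0.47220553 -0.30666935  0.09455202] 9.999368125281762
base px (np.float64(443.26835339901174), np.float64(221.37993884034975)) front rim (np.float64(446.77688610064547), np.float64(224.27542652367157)) win (np.float64(441.2384473051445), np.float64(229.82079241845383))
base px (np.float64(304.70652055839827), np.float64(278.6250597117006)) front rim (np.float64(304.42295935429735), np.float64(283.91096958979386)) win (np.float64(304.3618880090375), np.float64(284.35582497780143))
```

View pics/det2.png

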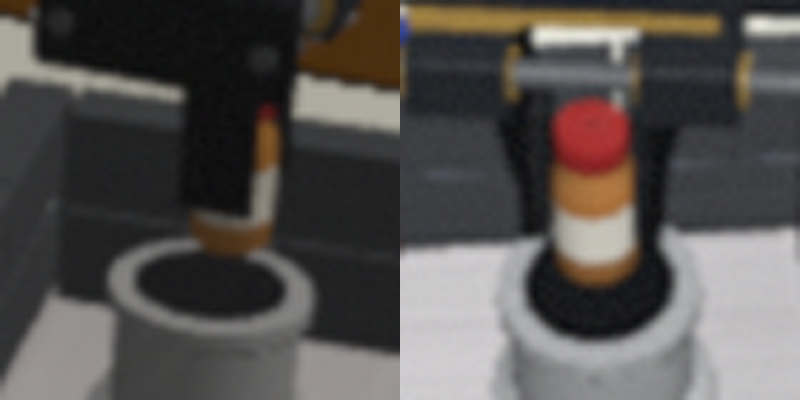

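Run:
```python
from m import *
S=camrig.camera('scene');D=camrig.camera('side')
k=400/70
for nm,c,ox,oy,m in(('scene',S,405,180,0),('side',D,270,235,400)):
    h=cv2.cvtColor(c['img'],cv2.COLOR_RGB2HSV).astype(int)
    x0,x1,y0,y1=(436,456,200,232) if nm=='scene' else (293,316,250,294)
    am=((h[...,0]>3)&(h[...,0]<18)&(h[...,1]>110)&(h[...,2]>40))
    z=np.zeros_like(am);z[y0:y1,x0:x1]=am[y0:y1,x0:x1]
    for r in range(y0,y1):
        q=np.flatnonzero(z[r]); 
        if len(q)>1: print(nm,r,q[0],q[-1],len(q))
for c,b,u,v in((S,'scene',445.5,221.4),(D,'side',304.6,279.6)):print(b,onz(c,u,v,.077))
print('cap side',blobs(D['img'],(0,150,50),(6,255,255)),onz(D,304,258,.13))
```

```text
scene 201 450 453 4
scene 202 450 453 4
scene 203 449 454 6
scene 204 450 454 5
scene 205 449 453 5
scene 206 449 454 6
scene 207 449 453 5
scene 208 449 453 5
scene 209 449 451 3
scene 219 439 451 3
scene 220 439 452 13
scene 221 440 451 12
scene 222 441 451 11
scene 223 441 448 8
scene 224 442 446 5
side 262 309 310 2
side 263 296 310 5
side 264 296 310 8
side 265 296 310 15
side 266 296 310 15
side 267 296 310 15
side 268 296 310 15
side 269 296 310 15
side 270 297 309 13
side 271 299 307 9
side 272 301 306 6
side 280 297 311 4
side 281 297 311 8
side 282 298 310 13
side 283 299 309 11
side 284 300 307 8
scene [ 0.47385849 -0.31028062  0.077     ]
side [ 0.47210785 -0.30886311  0.077     ]
cap side [([296, 253, 14, 13, 134], [302.8, 258.8]), ([104, 303, 29, 27, 484], [118.2, 316.6])] [ 0.47274947 -0.30978188  0.13      ]
```

Relative to the window, the vial sits about 4–5 mm too far in -y and 1 mm in +x. I correct that and lower by 6 mm.

>>> step_hand --deltas '[{"xyz":[0.002, -0.001, 0]}, {"xyz":[0.002, 0, 0.003]}, {"xyz":[0, 0, 0.003]}, {}, {}, {}, {}, {}, {}]'

```text
time: 11.17
position: [0.4708, -0.3024, 0.0876]
tool_rot: [0.726, 0.687, 0.0, 0.0]
ft_force: [1.0, -0.5, 0.5]
grip_width: 0.024
grip_force: 10.0
```

Run:
```python
from m import *
o=sensors.get_obs(); p=o['position'];print(p,o['grip_force'],o['ft_force'])
S=shot('scene');D=shot('side')
a=cv2.resize(S['img'][180:250,405:475],(400,400),interpolation=2);b=cv2.resize(D['img'][235:305,270:340],(400,400),interpolation=2)
cv2.imwrite('pics/det3.png',np.hstack([a,b])[:,:,::-1])
for nm,c,(x0,x1,y0,y1) in(('scene',S,(436,456,216,236)),('side',D,(293,316,276,298))):
    h=cv2.cvtColor(c['img'],cv2.COLOR_RGB2HSV).astype(int)
    am=((h[...,0]>3)&(h[...,0]<18)&(h[...,1]>110)&(h[...,2]>40))
    for r in range(y0,y1):
        q=x0+np.flatnonzero(am[r,x0:x1])
        if len(q)>1: print(nm,r,q[0],q[-1],len(q))
    for zb in(.066,.07,.075):print(zb,proj(c,[.471,-.3046,zb]))
```

```text
[ 0.47082002 -0.30236694  0.08759665] 9.999298677721526 [ 0.95889869 -0.47031456  0.54393164]
scene 222 436 437 2
scene 223 436 448 7
scene 224 436 448 13
scene 225 436 448 13
scene 226 437 448 12
scene 227 439 447 9
0.066 (np.float64(441.4879520411075), np.float64(226.8878147737783))
0.07 (np.float64(441.6550458613878), np.float64(224.92359378392868))
0.075 (np.float64(441.86477096456014), np.float64(222.45823361047292))
side 281 297 310 3
side 282 297 310 9
side 283 298 309 12
side 284 299 308 10
side 285 300 306 7
0.066 (np.float64(304.25824664295845), np.float64(282.0473127165991))
0.07 (np.float64(304.1885312980481), np.float64(280.49447011515446))
0.075 (np.float64(304.100678914275), np.float64(278.5376423272877))
```

View pics/det3.png

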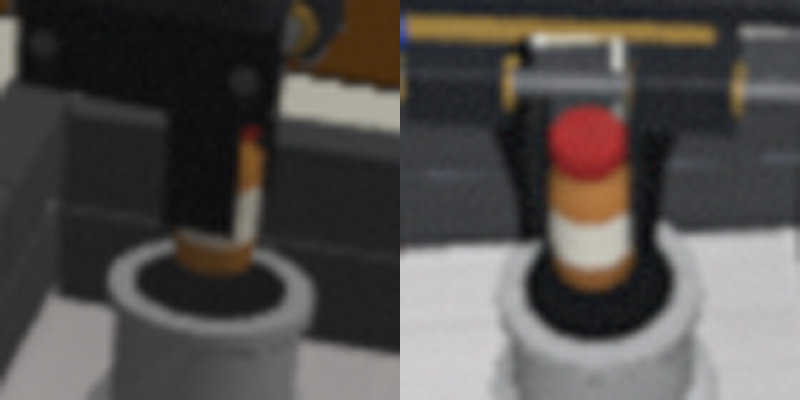

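The vial is centred in both views to about 1–2 mm, about 1 cm up, and upright.

```bash
python3 -c "
from rig import robot, camrig, sensors
print(robot.hand_in())"
```

```text
the job is handed in; nothing more can be done
None
```

The job is handed in, but the hand-in returned no verdict: the lid is pressed shut (39 N), and the red-capped vial is held upright about 1 cm above the window, centred to 1–2 mm in both camera views.

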